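Ease the spring clip off the tube rotator's shaft

TASK

Free the tube bar of the rotator for cleaning: hold the wedge tool by its handle, slide its blade along the top of the shaft under the turned-up tongue of the spring clip until the spread jaws ride up over the shaft and the clip comes away on the blade, then set the clip down gently in the shallow metal tray; the wedge may stay in the tray with it or be laid on the bench. Never touch the clip with the fingers while it is on the shaft, let the blade only rest on the shaft without pressing hard, do not let the clip fall on the bench, and leave the other things where they are.

Things in the scene. Friction and masses are not known exactly. Their poses are not given: they have to be found in the camera images.
- rotator: White tube rotator, fixed. Origin under the clip's place, 80 mm below the shaft's top (0 to 8 mm over the bench: it stands on feet); x runs along its steel shaft (16 mm thick, level) from the free end at x=-60 towards the housing face at x=+85. The tube bar crosses the shaft at x=+14 to +26, 150 mm long, top 1.5 mm below the shaft's; a blade on the shaft passes over it. End tubes reach z=94.
- clip_mid (a point): Loose steel spring clip astride the shaft, at most 20 mm before the bar. Bridge 18 mm along the shaft, 30 wide, 2.5 thick, lying on the shaft's top; two sprung jaws 21 mm deep grip below. Point: middle, 6 mm under the bridge's underside; same axes as the rotator. On the free-end side a tongue rises 28 deg: its edge is 17 mm before the point, its underside there 4 mm above the shaft.
- wedge_grip (a point): Wedge tool lying on the bench. Point: centre of its black handle, 36 long (x) by 16 wide (y) by 36 mm high, 18 mm above the tool's flat underside; x points to the blade tip, z up. Steel blade 10 mm wide on the same underside: 12 mm high from x=18 to x=48, then sloping to 2 mm at the tip, x=88. Slippery blade; tool about 0.1 kg.
- wedge_tip (a point): Tip of the wedge's blade, 88 mm ahead of the handle's centre, 1 mm above the underside; same axes as the handle.
- tray: Fixed shallow aluminium tray, 190 (x) by 150 (y) by 18 mm high, walls 4 mm, floor 4 mm thick. Origin: centre of its underside on the bench.
- jaw_left (a joint): Hinge of the clip's left jaw, rad: 0 as gripping the shaft, grows to 0.09 as it spreads over the shaft, then falls below 0 (-0.1 shut on the blade, -0.17 empty) once above it. About 5 N of spring at each lip; sliding the wedge in takes 5 to 10 N of push, and the clip then squeezes the blade onto the shaft with up to 13 N: with the arm's own pressing this must stay under 20 N.
- jaw_right (a joint): The same for the clip's right jaw.
- marker: Blue marker pen, 124 mm long; a bystander, leave alone.
- microtube0: Small microtube lying on the bench; a bystander, leave alone.
- microtube1: Another microtube lying on the bench; a bystander, leave alone.
- tape: Roll of yellow tape, 100 mm across; a bystander, leave alone.
- flask0: Foil-capped conical flask, 126 mm high; a bystander, leave alone.
- clip: The spring clip (its origin: middle of the bridge's underside).
- wedge: The wedge tool (its origin: on its underside, below the handle's centre).
Not all that is in view belongs to the job. There is more than one size of the wedge; the job needs the smaller. Of the things shaped like the clip, the bare steel one is meant.

How it is judged (in metres and radians):
On the way, in this order (a step that is already met when the one before it is completed fails the run):
1. the wedge's blade is under the clip and both its jaws are spread on the shaft (value of joint each of jaw_left, jaw_right above 0.04 rad and x of wedge_tip in the frame of clip_mid above 0 m and distance between wedge_tip and clip_mid below 0.07 m and z of clip_mid in the frame of rotator below 0.085 m), for 0.1 s.
2. the clip has come up off the shaft, its jaws shut above it (value of joint each of jaw_left, jaw_right below -0.03 rad and z of clip_mid in the frame of rotator above 0.081 m), for 0.1 s.
At the end, for the whole second after the job is handed in: the clip lies still in the tray (its middle within 90 by 70 mm of the tray's centre, under 40 mm above the tray's underside), and the wedge lies still, off the rotator, its tip under 60 mm above the bench (x of clip_mid in the frame of tray between -0.09 and 0.09 m and y of clip_mid in the frame of tray between -0.07 and 0.07 m and z of clip_mid in the frame of tray below 0.04 m and linear speed of each of clip, wedge below 0.03 m/s and contact force between wedge and rotator below 0.05 N and height (world z) of wedge_tip below 0.06 m); the robot touches nothing.
It fails at once if the fingers touch the clip while it is on the shaft (contact force between the fingers and clip above 0.5 N and value of joint any of jaw_left, jaw_right above -0.03 rad and horizontal distance between clip_mid and rotator below 0.08 m and z of clip_mid in the frame of rotator between 0.05 and 0.086 m).
It fails at once if the wedge presses on the rotator with over 20 N (contact force between wedge and rotator above 20 N).
It fails at once if the clip falls on the bench (its middle under 25 mm high outside the tray) (height (world z) of clip_mid below 0.025 m and not (x of clip_mid in the frame of tray between -0.09 and 0.09 m and y of clip_mid in the frame of tray between -0.07 and 0.07 m)).
It fails at once if the clip is dropped into the tray (faster than 0.7 m/s under 60 mm high) (x of clip_mid in the frame of tray between -0.09 and 0.09 m and y of clip_mid in the frame of tray between -0.07 and 0.07 m and height (world z) of clip_mid below 0.06 m and linear speed of clip above 0.7 m/s).
It fails at once if a bystander is moved by over 25 mm (distance of any of marker, microtube0, microtube1, tape, flask0 from where it was at the start of the episode above 0.025 m).
It also fails if it takes over 72 s, if anything falls off the work surface, if the arm or the gripper's body presses on something with over 40 N, if the wrist force passes 120 N, or if a joint passes its speed limit or range.

ROBOT

A 6-joint arm with a two-finger parallel gripper is mounted at the origin on the work surface. World frame = base frame: x ahead of the robot, y to its left, z up, the work surface at z = 0. Lengths are in mm, angles in rad, forces in N, time in s.
With the tool pointing down it reaches from about 275 to 750 mm from the base axis. Payload 10.2 kg.
Tool frame: the origin (TCP) lies midway between the tips of the shut fingers; the grasp point (between the pads) lies 19 mm behind it (grasp_offset is the distance from the TCP to the grasp point, in mm); z points along the fingers, y is the line along which they close (so a half turn about z gives the same grasp; the last joint's range is limited). The gripper opens to 85 mm and grips with 20 to 120 N. Pads are 22 mm wide; open, the fingers measure 114 mm over their backs; the gripper's body (76 mm by 85 mm) begins 54 mm behind the grasp point. The pads swing forward as they close: fully open they stand 13 mm farther back than shut.
Start: joints at [1.013, 0.313, 1.498, -0, 1.331, -0.223], TCP at [172.517, 495.852, 231.294] pointing down, gripper open.
Joint ranges: [-2.94, 2.94], [-0.97, 2.17], [0.19, 2.56], [-1.23, 4.37], [0.02, 3.11], [-2.88, 2.88]. Speed limits (rad/s): [2.39, 2.39, 3.01, 3.14, 3.14, 3.14].

INTERFACE

Orientations are given as [roll, pitch, yaw] about the fixed x, y, z axes, in that order (R = Rz(yaw) Ry(pitch) Rx(roll)).
In Python, from workcell import observe, snapshot, job_done, boxes_of, regions_of, grasp_offset gives the robot as it stands.
- The arm moves only by the tool apply_moves, never from a script. Its argument "rows" is a list of rows, each a list of 3 entries, a list of its own where there are three numbers: the shift along the tool's x, y, z as a fraction of full scale, then the turn about the tool's z as a fraction of full scale, then the opening in per cent of the stroke, from 0 (shut) to 100 (fully open). A call has 1 to 5 rows; each row is the pose to reach, as a shift and turn from the pose commanded when the call began, along the tool's axes at that moment, turning the shorter way round; what a row does not reach only later rows make up. Full scale, the value 1, is 80 cm for a shift and 360 degrees for a turn. A row lasts 1/12 s, in which the tool goes at most 41.7 mm and 7.16 degrees, less where a joint would pass 70% of its speed; a pose out of reach is approached as far as the arm can. A call with a number of a shift or a turn outside -1 to 1 is refused whole. A call with a gripper value outside its range is refused whole. The fingers move at their own pace and stop on an object; the grip force is fixed at half the most. Time passes only in rows, so rows that repeat a pose let the fingers close. It gives the time, the measured TCP pose, the force, the opening and the grip force at its end, in the units of the state.
- observe(): the state, without advancing time (a new reading comes with each control period).
- snapshot(name): name is "side" or "top" or "wrist"; returns a dict with "color" (384x512x3 uint8, red, green, blue), "mtx" (3x3 intrinsics, pixels), "rvec" (rotation vector, rad) and "tvec" (3), from world to camera coordinates, as OpenCV has them; the wrist camera has in their place "mount" (4x4, takes a point from camera to tool coordinates, whose origin is the TCP and whose axes are the flange's). Camera axes: x right, y down, z forward; pixel columns grow to the right and rows downward; lengths in mm; the calibration is good to about 2 mm. A picture is of the moment at which its call begins: read the wrist's pose just before it. There is no depth.
- job_done(): hands the job in; it is judged then, once.
Trained networks look in a picture, given as the dict that the camera call returned (one of the last four; its "shot" number tells which), for a name from the list of things; names that differ only in an ending like _2 or _b are one class to them, and where a whole thing is asked for, a point or a joint stands for the part that bears it (a point fixed in the world has none). Each returns a list of dicts, best first, with "score" (0 to 1); they miss things now and then, are a little off and sometimes report something else, mostly with a low value. They report only what shows in the picture. A call takes as long as a camera call. They do not tell look-alikes from the thing itself.
- boxes_of(picture, query): "at" ([column, row] in pixels, amid what is visible of it).
- regions_of(picture, query): "pixels" (384x512 bool, what is visible of it) and "at" ([column, row] in pixels, amid what is visible of it).
The state is a dict: "time_s": time; "q": joint angles; "qvel": joint speeds; "tau": joint torques, N m; "position": TCP position; "ee_rot": TCP orientation; "contact_force": force on the tool from outside, world axes, zero at the start; "wrist_torque": the same for the moment, N m; "grip_width": opening from 0.0 (shut) to 1.0 (fully open); "grasp_force": force on a finger pad.
Only numpy, scipy, OpenCV 4.12 (cv2) and the standard library are available. Lean on these libraries where they do the work, as an engineer would, in place of code of your own. Each camera call takes 0.05 s, during which the arm holds its last target. There are 200 camera calls.

## Working session

There is one attempt and no reset: what is moved stays moved. The work goes in short steps, Python scripts to look and compute and a tool call to move; the robot and the scene stay as the last step left them, time stands still between calls to the robot, and variables do not carry over. Pictures are saved under pics/ and viewed, at most 15 in all, crops included, and the job is handed in when it is done.

Besides the shell and the picture viewer there is one more tool, called after ">>>" as a command line: name --argument value ..., lists and objects as JSON in quotes. apply_moves: Moves the arm, as the interface text tells. Its arguments: {"type":"object","properties":{"rows":{"type":"array"}},"required":["rows"]}

```bash
ls; mkdir -p pics
cat > h.py <<'E'
import numpy as np, cv2
from workcell import *
def save(p,n,crop=None,s=1):
    im=p["color"][:,:,::-1]
    if crop: im=im[crop[1]:crop[3],crop[0]:crop[2]]
    cv2.imwrite(f"pics/{n}.png",cv2.resize(im,None,fx=s,fy=s,interpolation=cv2.INTER_CUBIC))
def Rt(rpy):
    from scipy.spatial.transform import Rotation as R
    return R.from_euler('xyz',rpy).as_matrix()
def cam(p,st=None):
    """camera-to-world R, centre"""
    if "mount" in p:
        st=st or observe(); M=np.array(p["mount"]); R=Rt(st["ee_rot"])
        return R@M[:3,:3], R@M[:3,3]+np.array(st["position"])
    R=cv2.Rodrigues(np.array(p["rvec"],float))[0]
    return R.T, -R.T@np.array(p["tvec"],float).ravel()
def ray(p,px,st=None):
    R,c=cam(p,st); d=R@np.linalg.inv(np.array(p["mtx"]))@np.array([px[0],px[1],1.]); return c,d
def onz(p,px,z,st=None):
    c,d=ray(p,px,st); return c+d*(z-c[2])/d[2]
def proj(p,P,st=None):
    R,c=cam(p,st); q=np.array(p["mtx"])@(R.T@(np.array(P,float)-c)); return q[:2]/q[2]
E
python3 - <<'E'
from h import *
s=observe(); print(s); print(grasp_offset)
t=snapshot("top"); d=snapshot("side")
im=np.hstack([t["color"],d["color"]])[:,:,::-1]
save(t,"top",s=1.5); save(d,"side",s=1.5)
for p,n in((t,"top"),(d,"side")):
  print(n,cam(p)[1],cam(p)[0][:,2])
  for q in "rotator clip wedge wedge_tip wedge_grip tray marker microtube0 tape flask0".split():
    print(q,[(np.round(b["at"]).tolist(),round(b["score"],2)) for b in boxes_of(p,q)], [np.round(onz(p,b["at"],0))[:2].tolist() for b in boxes_of(p,q)])
E
```

```text
pics
{'time_s': 0.0, 'q': array([ 1.01261385e+00,  3.13470271e-01,  1.49841465e+00, -1.61941957e-05,
        1.33101436e+00, -2.23425518e-01]), 'qvel': array([ 5.09034546e-04, -1.32584835e-03,  9.90541524e-04,  8.58156344e-04,
       -8.87469928e-05,  2.20523796e-04]), 'tau': array([-1.33140213e-03, -4.12276447e+01, -2.59745622e+01, -2.90765629e-04,
        4.14043883e-03, -3.80024119e-06]), 'position': array([172.3742695 , 495.62807776, 230.73315406]), 'ee_rot': array([-3.14031502e+00, -2.74175443e-04,  2.80683937e+00]), 'contact_force': array([ 0.70831187, -0.42924651,  0.56451326]), 'wrist_torque': array([0.017064  , 0.02936964, 0.01722303]), 'grasp_force': 0.0, 'grip_width': 1.0010176151801011}
18.700000000000003
top [ 411.40114247  -60.07652966 1361.24040596] [ 0.10524679  0.00878077 -0.99440737]
rotator [([260.0, 128.0], 0.96), ([155.0, 204.0], 0.44), ([240.0, 228.0], 0.4)] [[755.0, -59.0], [508.0, 291.0], [424.0, 15.0]]
clip [([223.0, 175.0], 0.41)] [[600.0, 65.0]]
wedge [([384.0, 200.0], 0.73), ([325.0, 203.0], 0.68), ([156.0, 205.0], 0.39)] [[505.0, -458.0], [498.0, -267.0],
[... 495 characters left out ...]
7]
rotator [([189.0, 174.0], 0.88)] [[783.0, -104.0]]
clip [([314.0, 247.0], 0.61), ([193.0, 239.0], 0.57)] [[367.0, -103.0], [609.0, 57.0]]
wedge [([313.0, 183.0], 0.81), ([336.0, 149.0], 0.64)] [[489.0, -292.0], [517.0, -463.0]]
wedge_tip [([336.0, 146.0], 0.6), ([309.0, 183.0], 0.57)] [[521.0, -474.0], [495.0, -283.0]]
wedge_grip [([337.0, 146.0], 0.57), ([308.0, 182.0], 0.52)] [[521.0, -478.0], [500.0, -287.0]]
tray [([152.0, 337.0], 0.71)] [[499.0, 288.0]]
marker [([274.0, 269.0], 0.76)] [[404.0, 8.0]]
microtube0 [([288.0, 245.0], 0.65), ([315.0, 250.0], 0.62)] [[418.0, -70.0], [360.0, -98.0]]
tape [([244.0, 156.0], 0.6)] [[713.0, -261.0]]
flask0 [([98.0, 256.0], 0.75)] [[749.0, 233.0]]
```

View pics/top.png

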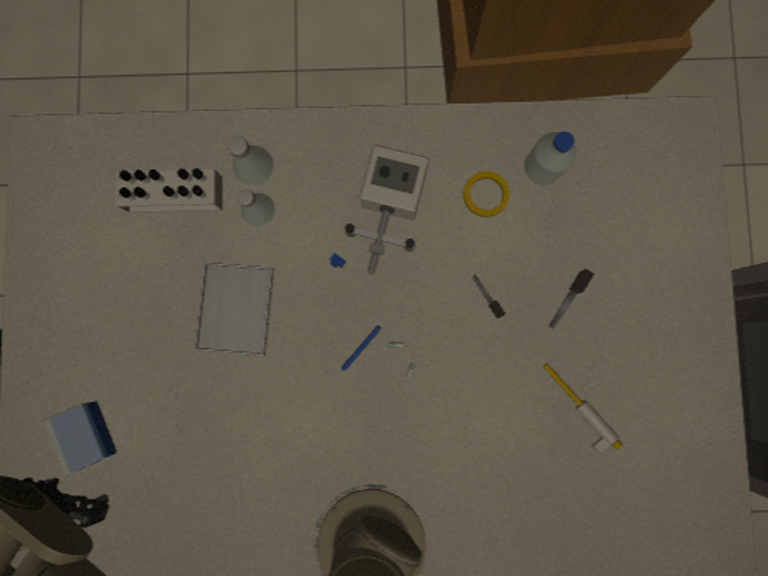

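View pics/side.png

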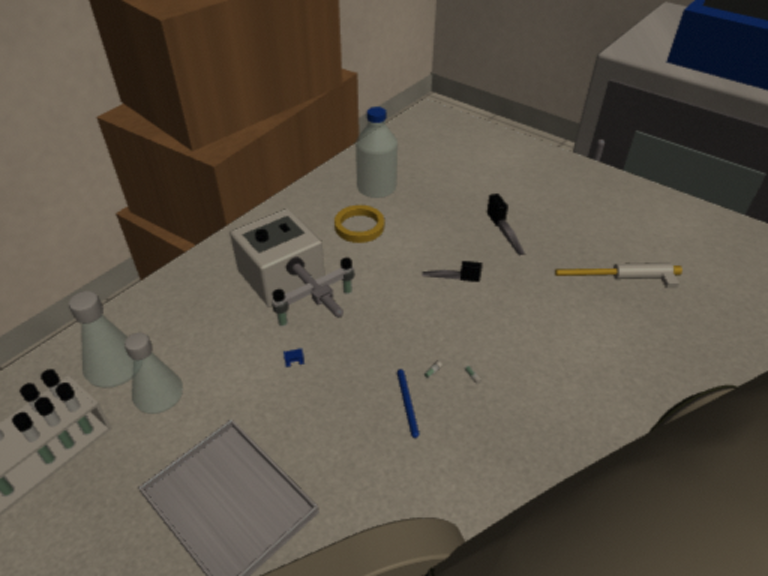

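The top view shows two black-handled wedges: the small one near px (327,198) and the large one at (381,199). It also shows two clip shapes: the steel clip on the shaft at (251,163) and a blue look-alike on the bench at (223,174). I choose the small wedge and the steel clip, and will check both close up with the wrist camera.

```bash
cat >> h.py <<'E'
def plan(xyz,yaw,n=None):
    s=observe(); R=Rt(s["ee_rot"]); d=R.T@(np.array(xyz,float)-s["position"])
    # yaw of tool x
    w=(yaw-s["ee_rot"][2]+np.pi)%(2*np.pi)-np.pi
    print("pos",np.round(s["position"],1),"rpy",np.round(s["ee_rot"],4),"q6",round(s["q"][5],2)); print("shift",np.round(d/800,4),"len",round(np.linalg.norm(d)),"turn",round(-w/(2*np.pi),4), "deg",round(np.degrees(-w),1))
E
python3 - <<'E'
from h import *
t=snapshot("top"); 
h=onz(t,[331,207],30); tip=onz(t,[317,184.5],5); print(h,tip,np.degrees(np.arctan2(*(tip-h)[1::-1])))
f=onz(t,[248,181],85); g=onz(t,[258.5,139],85); print(f,g,np.degrees(np.arctan2(*(g-f)[1::-1])))
w=snapshot("wrist"); print(np.round(w["mount"],3),w["mtx"])
plan([600,-30,330],2.807); plan([500,-270,240],2.807)
E
```

```text
[ 483.60002199 -279.82227168   30.        ] [ 559.71650675 -241.44933545    5.        ] 26.75424325508875
[567.41979091 -18.59978591  85.        ] [698.47439862 -54.31626889  85.        ] -15.24466727572369
[[-1.00000e-03 -9.63000e-01 -2.70000e-01  6.86900e+01]
 [ 1.00000e+00 -1.00000e-03  1.00000e-03 -2.05600e+00]
 [-1.00000e-03 -2.70000e-01  9.63000e-01 -1.42765e+02]
 [ 0.00000e+00  0.00000e+00  0.00000e+00  1.00000e+00]] [[295.5852836    0.         255.58483872]
 [  0.         295.5852836  193.81672806]
 [  0.           0.           1.        ]]
pos [172.5 495.9 231.3] rpy [-3.1416 -0.      2.8068] q6 -0.22
shift [-0.7207 -0.4452 -0.1234] len 685 turn -0.0 deg -0.0
pos [172.5 495.9 231.3] rpy [-3.1416 -0.      2.8068] q6 -0.22
shift [-0.7012 -0.7696 -0.0109] len 833 turn -0.0 deg -0.0
```

```bash
python3 -c "
from h import *
plan([622,-34,235],-0.266)"
```

```text
pos [172.5 495.9 231.3] rpy [-3.1416 -0.      2.8068] q6 -0.22
shift [-0.7483 -0.4409 -0.0047] len 695 turn 0.489 deg 176.1
```

>>> apply_moves --rows '[[[-0.25,-0.147,0],0.1,100],[[-0.25,-0.147,0],0.1,100],[[-0.25,-0.147,0],0.1,100],[[-0.25,-0.147,0],0.1,100],[[-0.25,-0.147,0],0.1,100]]'

```text
time_s: 2.62
position: [308.2, 335.5, 231.5]
ee_rot: [3.141, 0.0, 2.176]
contact_force: [0.1, 2.3, -0.3]
grip_width: 0.998
grasp_force: 0.0
```

```bash
python3 -c "
from h import *
plan([622,-34,235],-0.266)"
```

```text
pos [308.2 335.5 231.5] rpy [3.1411 0.     2.1761] q6 -0.04
shift [-0.603   0.0597 -0.0044] len 485 turn 0.3887 deg 139.9
```

>>> apply_moves --rows '[[[-0.258,0.026,0],0.1,100],[[-0.258,0.026,0],0.1,100],[[-0.258,0.026,0],0.1,100],[[-0.258,0.026,0],0.1,100],[[-0.258,0.026,0],0.1,100]]'

```text
time_s: 3.03
position: [444.0, 178.0, 231.5]
ee_rot: [3.141, -0.0, 1.55]
contact_force: [0.0, 1.1, -0.0]
grip_width: 0.999
grasp_force: 0.0
```

```bash
python3 -c "
from h import *
plan([622,-34,235],-0.266)"
```

```text
pos [444.  178.  231.5] rpy [ 3.1410e+00 -1.0000e-04  1.5503e+00] q6 0.16
shift [-0.2604  0.2279 -0.0042] len 277 turn 0.2891 deg 104.1
```

>>> apply_moves --rows '[[[-0.26,0.228,-0.004],0.1,100],[[-0.26,0.228,-0.004],0.1,100],[[-0.26,0.228,-0.004],0.1,100],[[-0.26,0.228,-0.004],0.1,100],[[-0.26,0.228,-0.004],0.1,100]]'

```text
time_s: 3.45
position: [579.0, 19.5, 233.8]
ee_rot: [3.142, -0.0, 0.925]
contact_force: [0.4, 0.4, -0.7]
grip_width: 0.998
grasp_force: 0.0
```

```bash
python3 -c "
from h import *
plan([622,-34,235],-0.266)"
```

```text
pos [579.   19.5 233.8] rpy [ 3.1415e+00 -2.0000e-04  9.2530e-01] q6 0.48
shift [-0.0211  0.0832 -0.0015] len 69 turn 0.1896 deg 68.3
```

>>> apply_moves --rows '[[[-0.021,0.083,-0.001],0.1,100],[[-0.021,0.083,-0.001],0.1,100],[[-0.021,0.083,-0.001],0.1,100],[[-0.021,0.083,-0.001],0.1,100],[[-0.021,0.083,-0.001],0.1,100]]'

```text
time_s: 3.87
position: [621.5, -32.2, 234.0]
ee_rot: [-3.141, 0.001, 0.3]
contact_force: [-0.4, 0.0, 0.3]
grip_width: 1.004
grasp_force: 0.0
```

>>> apply_moves --rows '[[[0,0,0],0.09,100],[[0,0,0],0.09,100],[[0,0,0],0.09,100],[[0,0,0],0.09,100],[[0,0,0],0.09,100]]'

```text
time_s: 4.28
position: [621.3, -31.6, 234.4]
ee_rot: [3.142, 0.0, -0.265]
contact_force: [-0.4, 0.1, -0.3]
grip_width: 0.999
grasp_force: 0.0
```

Run:
```python
from h import *
s=observe();p=snapshot("wrist"); save(p,"w1",s=1.5)
import pickle; pickle.dump((s,{k:v for k,v in p.items()}),open("w1.pkl","wb"))
print(s["position"],s["ee_rot"],s["contact_force"])
for q in ("clip","rotator"):
  for b in boxes_of(p,q): print(q,b["at"],b["score"],onz(p,b["at"],88,s))
```

```text
[621.29954366 -31.63006767 234.40455745] [ 3.14157286e+00  1.68599843e-04 -2.65075412e-01] [-0.38074382  0.08570638 -0.25469563]
clip [187.9, 205.7] 0.86 [614.33196888  40.67785051  88.        ]
clip [255.7, 187.1] 0.79 [615.0697153  -31.75514128  88.        ]
rotator [252.8, 64.3] 0.69 [726.39961167 -59.35576071  88.        ]
```

View pics/w1.png

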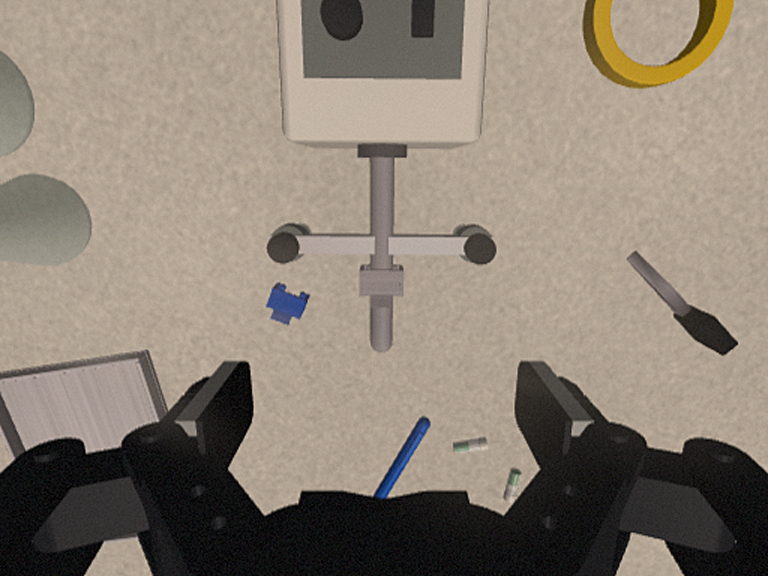

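Run:
```python
from h import *
import pickle; s,p=pickle.load(open("w1.pkl","rb"))
g=cv2.cvtColor(p["color"],cv2.COLOR_RGB2GRAY).astype(float); 
L=[]
for r in list(range(203,226,3))+list(range(110,150,5)):
    d=np.gradient(cv2.GaussianBlur(g,(0,0),1)[r,235:275]); a=np.argmin(d[:20])+235; b=np.argmax(d[18:])+253
    m=(a+b)/2; print(r,a,b,b-a,np.round(onz(p,[m,r],77,s)[:2],1)); L.append(onz(p,[m,r],77,s)[:2])
L=np.array(L); v=np.polyfit(L[:,0],L[:,1],1); print(v,np.arctan(v[0]))
print(np.round(g[195:240,254],0))
print("freeend",onz(p,[254,233],77,s), "clip rows", np.round(g[168:204,248]))
```

```text
203 246 262 16 [596.  -24.7]
206 246 262 16 [592.7 -23.8]
209 246 262 16 [589.5 -22.9]
212 246 261 15 [586.4 -21.5]
215 246 261 15 [583.1 -20.6]
218 246 261 15 [579.8 -19.7]
221 246 261 15 [576.4 -18.8]
224 246 261 15 [573.1 -17.8]
110 246 263 17 [687.7 -50.3]
115 246 263 17 [683.1 -49.1]
120 246 263 17 [678.5 -47.8]
125 246 263 17 [673.9 -46.5]
130 246 263 17 [669.2 -45.3]
135 246 262 16 [664.6 -43.5]
140 246 262 16 [659.9 -42.2]
145 246 262 16 [655.1 -40.9]
[ -0.28238229 143.90494208] -0.2752164298144901
[137. 123. 110. 112. 106. 107. 109. 110. 107. 106. 129. 135. 131. 136.
 136. 135. 131. 125. 134. 131. 131. 133. 130. 129. 135. 137. 131. 132.
 134. 134. 134. 136. 137. 137. 142. 135. 135. 139. 131. 133. 160. 160.
 165. 167. 166.]
freeend [562.77054841 -15.57295799  77.        ] clip rows [183. 145. 105. 102. 105. 102. 105. 110. 106. 106. 109.  89. 123. 137.
 131. 133. 132. 134. 140. 137. 132. 126. 131. 136. 127. 132. 136. 137.
 123. 111. 108. 104. 107. 100. 108. 109.]
```

```bash
python3 -c "
from h import *
plan([505,-272,200],0.467)"
```

```text
pos [621.3 -31.6 234.4] rpy [ 3.1416e+00  1.0000e-04 -2.5670e-01] q6 1.59
shift [-0.0643  0.3275  0.043 ] len 269 turn -0.1152 deg -41.5
```

>>> apply_moves --rows '[[[-0.045,0.318,0.043],-0.115,100],[[-0.045,0.318,0.043],-0.115,100],[[-0.045,0.318,0.043],-0.115,100],[[-0.045,0.318,0.043],-0.115,100],[[-0.045,0.318,0.043],-0.115,100]]'

```text
time_s: 4.85
position: [545.1, -212.0, 208.4]
ee_rot: [3.141, -0.0, 0.337]
contact_force: [-0.1, -1.0, 0.6]
grip_width: 1.002
grasp_force: 0.0
```

```bash
python3 -c "
from h import *
plan([520,-262,200],0.467)"
```

```text
pos [ 545.1 -212.   208.4] rpy [ 3.1415e+00 -1.0000e-04  3.3720e-01] q6 0.66
shift [-0.0504  0.0486  0.0105] len 57 turn -0.0207 deg -7.4
```

>>> apply_moves --rows '[[[-0.05,0.0485,0.0105],-0.0205,100],[[-0.05,0.0485,0.0105],-0.0205,100],[[-0.05,0.0485,0.0105],-0.0205,100],[[-0.05,0.0485,0.0105],-0.0205,100]]'

```text
time_s: 5.18
position: [520.5, -260.6, 200.1]
ee_rot: [-3.141, -0.0, 0.457]
contact_force: [0.9, 1.2, -0.8]
grip_width: 1.003
grasp_force: 0.0
```

Run:
```python
from h import *
s=observe();p=snapshot("wrist"); save(p,"w2",s=1.5)
import pickle; pickle.dump((s,{k:v for k,v in p.items()}),open("w2.pkl","wb"))
print(s["position"],s["ee_rot"])
for q,z in(("wedge",10),("wedge_tip",1),("wedge_grip",18)):
  for b in boxes_of(p,q): print(q,b["at"],b["score"],onz(p,b["at"],z,s))
```

```text
[ 520.54627147 -260.5836268   200.10628546] [-3.14133042e+00 -1.72123841e-04  4.56758617e-01]
wedge [413.7, 238.7] 0.77 [ 531.34223185 -471.26246949   10.        ]
wedge [255.6, 190.7] 0.6 [ 500.81127093 -271.32596576   10.        ]
wedge_tip [411.4, 240.3] 0.94 [ 526.90745293 -476.37273854    1.        ]
wedge_tip [255.6, 190.8] 0.87 [ 498.52900897 -272.43567625    1.        ]
wedge_grip [413.7, 239.9] 0.96 [ 531.24325705 -466.4032385    18.        ]
wedge_grip [253.2, 189.7] 0.6 [ 502.59604925 -267.42044465   18.        ]
```

View pics/w2.png

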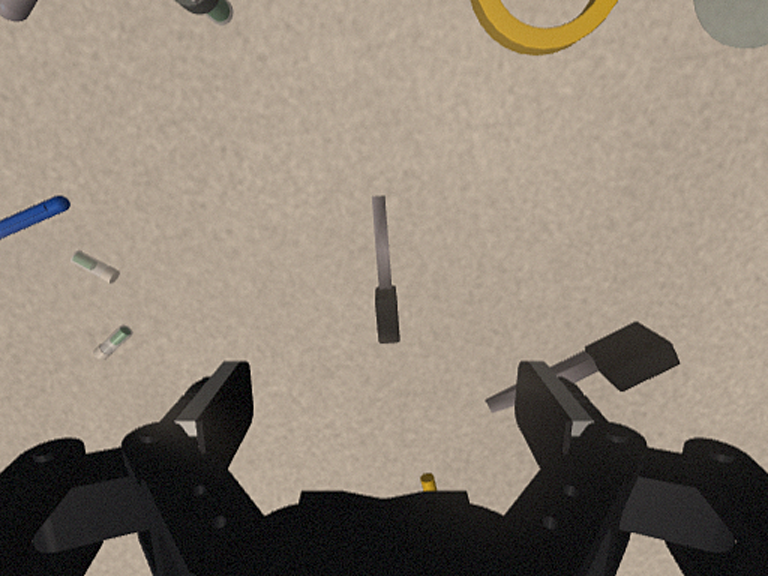

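Run:
```python
from h import *
import pickle; s,p=pickle.load(open("w2.pkl","rb"))
g=cv2.cvtColor(p["color"],cv2.COLOR_RGB2GRAY)
m=(g<75).astype(np.uint8); m[:,:240]=0;m[:,275:]=0;m[:180]=0;m[240:]=0
ys,xs=np.nonzero(m)
for r in range(ys.min(),ys.max()+1,3): c=xs[ys==r]; print(r,c.min(),c.max(),end=' | ')
print()
R=onz(p,[258.8,ys.max()+.5],36,s); T=onz(p,[252.7,131],1.5,s); 
print("rear",R,"tip",T,np.linalg.norm((T-R)[:2]),"expect 106", np.arctan2(*(T-R)[1::-1]))
u=(T-R)[:2]; u/=np.linalg.norm(u); C=T[:2]-88*u; C2=R[:2]+18*u; print("centre",C,C2, "bigtip",onz(p,[327,270],1,s))
a=np.arctan2(u[1],u[0]); Cc=(C+C2)/2
print("proj front-top corners",[np.round(proj(p,[*(Cc+18*k*u+8*j*np.array([-u[1],u[0]])),36],s),1) for k in(-1,1) for j in (-1,1)], a)
G=Cc-5*u
plan([*G,80],a); plan([*G,4.5],a)
```

```text
187 260 260 | Traceback (most recent call last):
  File "<stdin>", line 6, in <module>
    return umr_minimum(a, axis, None, out, keepdims, initial, where)
ValueError: zero-size array to reduction operation minimum which has no identity
```

Run:
```python
from h import *
import pickle; s,p=pickle.load(open("w2.pkl","rb"))
g=cv2.cvtColor(p["color"],cv2.COLOR_RGB2GRAY)
m=(g<85).astype(np.uint8); m[:,:240]=0;m[:,275:]=0;m[:180]=0;m[240:]=0
m=cv2.morphologyEx(m,cv2.MORPH_OPEN,np.ones((3,3)))
ys,xs=np.nonzero(m)
for r in range(ys.min(),ys.max()+1,4): c=xs[ys==r]; print(r,c.min(),c.max(),end=' | ')
print()
R=onz(p,[258.8,ys.max()+.5],36,s); T=onz(p,[252.7,131],1.5,s); 
print("rear",R,"tip",T,np.linalg.norm((T-R)[:2]),"expect 106", np.arctan2(*(T-R)[1::-1]))
u=(T-R)[:2]; u/=np.linalg.norm(u); C=T[:2]-88*u; C2=R[:2]+18*u; print("centre",C,C2, "bigtip",onz(p,[327,270],1,s))
a=np.arctan2(u[1],u[0]); Cc=(C+C2)/2
print("proj front-top corners",[np.round(proj(p,[*(Cc+18*k*u+8*j*np.array([-u[1],u[0]])),36],s),1) for k in(-1,1) for j in (-1,1)], a)
G=Cc-5*u; print(G)
plan([*G,80],a); plan([*G,4.5],a)
```

```text
191 259 263 | 195 250 263 | 199 250 263 | 203 250 264 | 207 251 264 | 211 251 264 | 215 251 265 | 219 252 265 | 223 252 265 | 227 253 265 | 
rear [ 469.49051281 -290.68109135   36.        ] tip [ 560.13451623 -238.57572469    1.5       ] 104.55287940417298 expect 106 0.5217104428228425
centre [ 483.84132998 -282.43173604] [ 485.09593727 -281.71054357] bigtip [ 443.95233833 -402.08249828    1.        ]
proj front-top corners [array([266. , 228.7]), array([251.7, 229.5]), array([264.1, 197.7]), array([249.4, 198.7])] 0.5217104428228425
[ 480.1337935  -284.56295864]
pos [ 521.4 -259.1  200.4] rpy [ 3.1412e+00 -3.0000e-04  4.5930e-01] q6 0.45
shift [-0.0604  0.0056  0.1505] len 130 turn -0.0099 deg -3.6
pos [ 521.4 -259.1  200.4] rpy [ 3.1412e+00 -3.0000e-04  4.5930e-01] q6 0.45
shift [-0.0605  0.0056  0.2449] len 202 turn -0.0099 deg -3.6
```

>>> apply_moves --rows '[[[-0.0605,0.0056,0.04],-0.01,50],[[-0.0605,0.0056,0.09],-0.01,50],[[-0.0605,0.0056,0.14],-0.01,50],[[-0.0605,0.0056,0.16],-0.01,50],[[-0.0605,0.0056,0.16],-0.01,50]]'

```text
time_s: 5.8
position: [477.6, -283.2, 67.6]
ee_rot: [-3.133, 0.003, 0.521]
contact_force: [-0.2, -0.3, -0.2]
grip_width: 0.498
grasp_force: 0.0
```

```bash
python3 -c "
from h import *
plan([480.1,-284.5,5],0.522)"
```

```text
pos [ 477.6 -283.2   67.6] rpy [-3.1333e+00  2.6000e-03  5.2110e-01] q6 0.3
shift [0.0021 0.0037 0.0783] len 63 turn -0.0001 deg -0.1
```

>>> apply_moves --rows '[[[0.001,0.001,0.03],0,50],[[0.001,0.001,0.055],0,50],[[0.001,0.001,0.07],0,50],[[0.001,0.001,0.0785],0,50],[[0.001,0.001,0.0785],0,50]]'

```text
time_s: 6.22
position: [480.7, -285.6, 9.3]
ee_rot: [-3.141, 0.0, 0.521]
contact_force: [0.3, -0.5, -0.4]
grip_width: 0.5
grasp_force: 0.0
```

```bash
python3 -c "
from h import *
plan([480.1,-284.5,5],0.522)"
```

```text
pos [ 480.7 -285.6    9.3] rpy [-3.1411e+00  1.0000e-04  5.2080e-01] q6 0.3
shift [ 0.     -0.0015  0.0054] len 4 turn -0.0002 deg -0.1
```

>>> apply_moves --rows '[[[0,-0.001,0.004],0,50],[[0,-0.001,0.004],0,50],[[0,-0.001,0.004],0,15],[[0,-0.001,0.004],0,0],[[0,-0.001,0.004],0,0]]'

```text
time_s: 6.63
position: [480.3, -285.5, 6.9]
ee_rot: [3.14, -0.0, 0.52]
contact_force: [-0.2, -0.2, 5.2]
grip_width: 0.175
grasp_force: 58.9
```

>>> apply_moves --rows '[[[0,0,0],0,0],[[0,0,0],0,0],[[0,0,0],0,0],[[0,0,0],0,0]]'

```text
time_s: 6.97
position: [480.3, -285.5, 6.9]
ee_rot: [3.14, -0.0, 0.52]
contact_force: [-1.0, -0.3, 6.5]
grip_width: 0.181
grasp_force: 59.0
```

>>> apply_moves --rows '[[[0,0,-0.01],0,0],[[0,0,-0.04],0,0],[[0,0,-0.09],0,0],[[0,0,-0.14],0,0],[[0,0,-0.16],0,0]]'

```text
time_s: 7.38
position: [481.2, -286.2, 139.7]
ee_rot: [3.135, -0.002, 0.52]
contact_force: [-0.5, -0.4, -0.6]
grip_width: 0.177
grasp_force: 58.5
```

```bash
cat >> h.py <<'E'
H=-0.275; U=np.array([np.cos(H),np.sin(H)]); N=np.array([-U[1],U[0]]); O=np.array([620.5,-31.4])
E
python3 -c "
from h import *
print(observe()['contact_force'],observe()['grip_width'])
plan([*(O-143*U),130],H)"
```

```text
[-0.46967677 -0.42559866 -0.57398009] 0.177051385055246
pos [ 481.2 -286.2  139.7] rpy [ 3.1349e+00 -2.1000e-03  5.2030e-01] q6 0.3
shift [ 0.1843 -0.3174  0.0104] len 294 turn 0.1266 deg 45.6
```

>>> apply_moves --rows '[[[0.184,-0.317,0],0.126,0],[[0.184,-0.317,0],0.126,0],[[0.184,-0.317,0],0.126,0],[[0.184,-0.317,0],0.126,0],[[0.184,-0.317,0],0.126,0]]'

```text
time_s: 7.8
position: [480.9, -86.2, 134.5]
ee_rot: [-3.142, 0.0, -0.077]
contact_force: [0.8, 0.0, -0.7]
grip_width: 0.175
grasp_force: 58.8
```

```bash
python3 -c "
from h import *
plan([*(O-143*U),130],H)"
```

```text
pos [480.9 -86.2 134.5] rpy [-3.1415  0.     -0.077 ] q6 1.23
shift [-0.0065 -0.1168  0.0057] len 94 turn 0.0315 deg 11.3
```

>>> apply_moves --rows '[[[-0.006,-0.05,0.003],0.0315,0],[[-0.006,-0.09,0.005],0.0315,0],[[-0.0065,-0.117,0.006],0.0315,0],[[-0.0065,-0.117,0.006],0.0315,0],[[-0.0065,-0.117,0.006],0.0315,0]]'

```text
time_s: 8.22
position: [482.7, 6.5, 129.6]
ee_rot: [3.141, 0.0, -0.267]
contact_force: [0.8, -0.9, -1.6]
grip_width: 0.179
grasp_force: 58.8
```

Run:
```python
from h import *
s=observe();p=snapshot("wrist"); save(p,"w3",s=1.5)
import pickle; pickle.dump((s,{k:v for k,v in p.items()}),open("w3.pkl","wb"))
P=s["position"]; print(P,s["ee_rot"], "ax",(P[:2]-O)@U,"lat",(P[:2]-O)@N)
R=Rt(s["ee_rot"])
print("expect tip px",proj(p,P+R@[93,0,-5.5],s))
for x in(-60,-26,-9,9): print(x,[np.round(proj(p,[*(O+x*U+n*N),77],s),1) for n in(-8,8)])
```

```text
[482.74092002   6.52573912 129.6007081 ] [ 3.14144800e+00  7.70664557e-05 -2.66522077e-01] ax -142.88142806550547 lat -0.9073692352223245
expect tip px [251.10526742  50.00547189]
-60 [array([265.2,  86.4]), array([239.5,  86.2])]
-26 [array([266.1,  25.4]), array([239.1,  25.2])]
-9 [array([266.6,  -7.5]), array([238.8,  -7.8])]
9 [array([267.2, -44.4]), array([238.6, -44.6])]
```

View pics/w3.png

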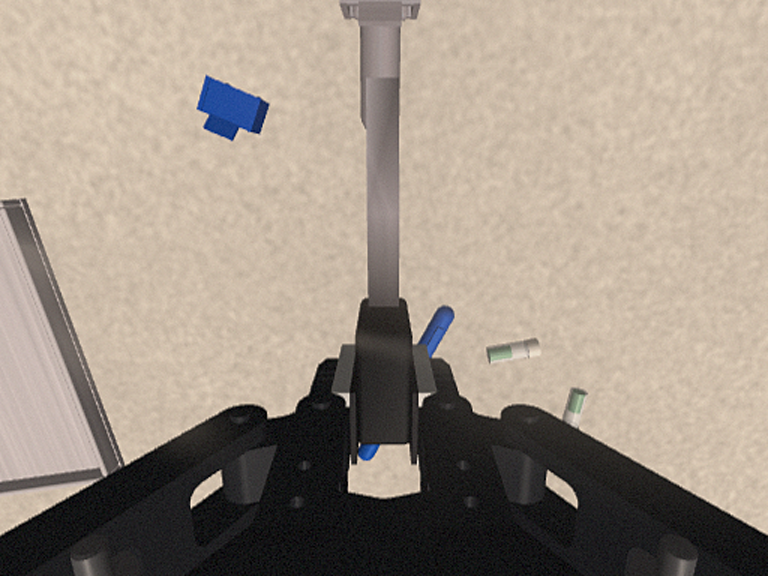

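>>> apply_moves --rows '[[[0,-0.0026,0.015],0.0013,0],[[0,-0.0026,0.03],0.0013,0],[[0,-0.0026,0.0345],0.0013,0],[[0,-0.0026,0.0345],0.0013,0],[[0,-0.0026,0.0345],0.0013,0]]'

```text
time_s: 8.68
position: [483.7, 7.0, 102.1]
ee_rot: [3.142, -0.0, -0.278]
contact_force: [0.3, 0.0, -1.5]
grip_width: 0.179
grasp_force: 58.8
```

Run:
```python
from h import *
s=observe();p=snapshot("wrist"); save(p,"w4",s=1.5); q=snapshot("side"); save(q,"s4",(180,150,290,240),7)
import pickle; pickle.dump((s,p,q),open("w4.pkl","wb"))
P=s["position"]; print(P,s["ee_rot"], "ax",(P[:2]-O)@U,"lat",(P[:2]-O)@N); print(p["mount"])
R=Rt(s["ee_rot"])
print("expect tip px",proj(p,P+R@[93,0,6],s))
g=cv2.GaussianBlur(cv2.cvtColor(p["color"],cv2.COLOR_RGB2GRAY),(0,0),.8).astype(float)
for r in list(range(2,80,6))+[120,150,180]:
    d=np.gradient(g[r]); k=[c for c in range(230,282) if abs(d[c])>4 and abs(d[c])==max(abs(d[c-2:c+3]))]; print(r,[(c,round(d[c])) for c in k])
```

```text
[483.66213829   7.00531548 102.12427686] [ 3.14152798e+00 -2.32603723e-04 -2.77997757e-01] ax -142.12505188567545 lat -0.19565886457441103
[[-9.25981756e-04 -9.62841130e-01 -2.70066844e-01  6.81334182e+01]
 [ 9.99998902e-01 -5.79075590e-04 -1.36419169e-03  2.04056742e+00]
 [ 1.15711075e-03 -2.70067811e-01  9.62840609e-01 -1.42765019e+02]
 [ 0.00000000e+00  0.00000000e+00  0.00000000e+00  1.00000000e+00]]
expect tip px [251.48969614  54.99626005]
2 [(235, -31), (263, -6), (267, 26)]
8 [(235, -36), (267, 30)]
14 [(236, -34), (267, 30)]
20 [(236, -34), (267, 32)]
26 [(236, -35), (267, 30)]
32 [(236, -37), (267, 31)]
38 [(236, -34), (267, 32)]
44 [(236, -35), (260, -4), (267, 33)]
50 [(237, -32), (267, 31)]
56 [(237, -36), (243, 9), (267, 33)]
62 [(237, -36), (243, 8), (256, -4), (267, 36)]
68 [(237, -33), (243, 9), (267, 32)]
74 [(237, -34), (243, 7), (267, 32)]
120 [(244, -18), (266, 26)]
150 [(244, -22), (266, 22)]
180 [(245, -33), (266, 33)]
```

View pics/w4.png

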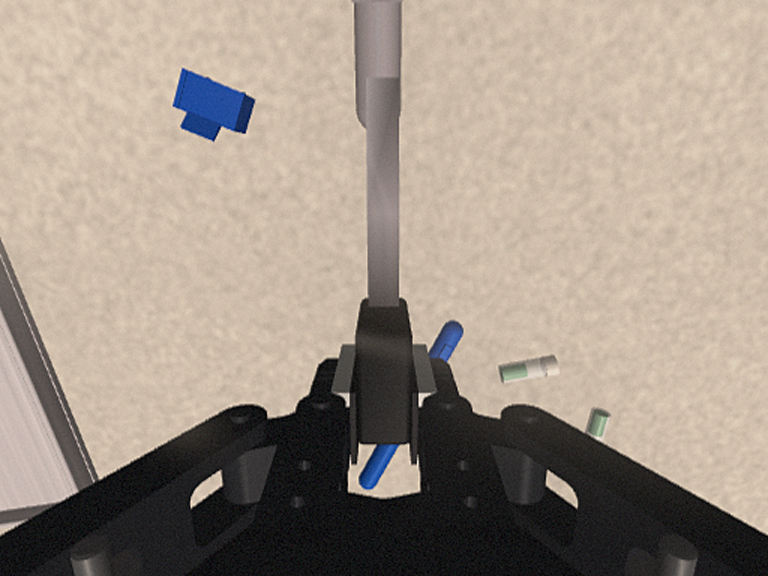

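View pics/s4.png

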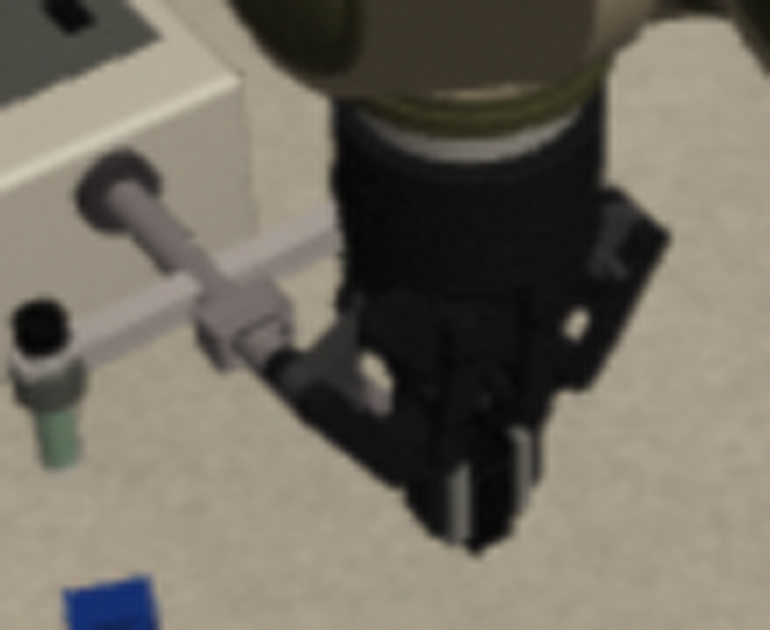

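>>> apply_moves --rows '[[[0.01,-0.0022,0.003],0,0],[[0.01,-0.0022,0.006],0,0],[[0.01,-0.0022,0.008],0,0],[[0.01,-0.0022,0.008],0,0],[[0.01,-0.0022,0.008],0,0]]'

```text
time_s: 9.2
position: [491.5, 7.3, 95.2]
ee_rot: [3.142, 0.0, -0.277]
contact_force: [0.2, 0.5, -2.2]
grip_width: 0.177
grasp_force: 58.8
```

>>> apply_moves --rows '[[[0,0,0.0013],0,0],[[0,0,0.0013],0,0],[[0,0,0.0013],0,0]]'

```text
time_s: 9.45
position: [491.6, 7.2, 94.3]
ee_rot: [3.142, 0.0, -0.277]
contact_force: [-0.3, -0.2, -1.2]
grip_width: 0.176
grasp_force: 58.8
```

Underside is about 87.4 mm up and not touching yet, so I step down gently.

>>> apply_moves --rows '[[[0,0,0.0013],0,0],[[0,0,0.0013],0,0],[[0,0,0.0013],0,0]]'

```text
time_s: 9.7
position: [491.6, 7.2, 93.2]
ee_rot: [3.142, 0.0, -0.277]
contact_force: [0.0, 0.6, -1.6]
grip_width: 0.175
grasp_force: 58.8
```

>>> apply_moves --rows '[[[0,0,0.0013],0,0],[[0,0,0.0013],0,0],[[0,0,0.0013],0,0]]'

```text
time_s: 9.95
position: [491.6, 7.2, 92.2]
ee_rot: [3.142, 0.0, -0.277]
contact_force: [0.3, 0.4, -1.8]
grip_width: 0.179
grasp_force: 58.8
```

Run:
```python
from h import *
s=observe();print(s["contact_force"],s["wrist_torque"],s["position"])
p=snapshot("wrist"); 
g=cv2.GaussianBlur(cv2.cvtColor(p["color"],cv2.COLOR_RGB2GRAY),(0,0),.8).astype(float)
for r in list(range(2,80,8))+[120,150,180]:
    d=np.gradient(g[r]); k=[c for c in range(230,282) if abs(d[c])>4 and abs(d[c])==max(abs(d[c-2:c+3]))]; print(r,[(c,round(d[c])) for c in k])
```

```text
[ 0.3091308   0.43618516 -1.84639634] [ 0.00036427  0.03406452 -0.02313052] [491.6252275    7.20374701  92.17128604]
2 [(231, 18), (238, -9), (239, -9), (274, 12), (281, -22)]
10 [(238, -22), (275, 19)]
18 [(240, -35), (273, 33)]
26 [(240, -36), (273, 30)]
34 [(240, -36), (273, 32)]
42 [(240, -37), (266, -4), (273, 36)]
50 [(240, -34), (273, 32)]
58 [(240, -34), (265, 20), (273, 31)]
66 [(241, -38), (265, 18), (272, 28), (273, 28)]
74 [(241, -34), (244, 15), (265, 16), (269, -6), (272, 29)]
120 [(244, -18), (266, 25)]
150 [(244, -21), (266, 21)]
180 [(245, -34), (266, 32)]
```

>>> apply_moves --rows '[[[0,0.0008,0.0013],0,0],[[0,0.0008,0.0013],0,0],[[0,0.0008,0.0013],0,0]]'

```text
time_s: 10.25
position: [491.4, 6.6, 91.1]
ee_rot: [3.142, 0.0, -0.277]
contact_force: [0.1, 0.5, -1.2]
grip_width: 0.177
grasp_force: 58.8
```

>>> apply_moves --rows '[[[0,0,0.0013],0,0],[[0,0,0.0013],0,0],[[0,0,0.0013],0,0]]'

```text
time_s: 10.5
position: [491.4, 6.6, 90.1]
ee_rot: [3.142, 0.0, -0.277]
contact_force: [0.4, -0.4, -1.5]
grip_width: 0.183
grasp_force: 58.8
```

>>> apply_moves --rows '[[[0,0,0.0013],0,0],[[0,0,0.0013],0,0],[[0,0,0.0013],0,0]]'

```text
time_s: 10.75
position: [491.6, 6.6, 89.2]
ee_rot: [-3.142, -0.0, -0.277]
contact_force: [0.7, -0.8, -0.7]
grip_width: 0.174
grasp_force: 59.0
```

>>> apply_moves --rows '[[[0,0,0.0013],0,0],[[0,0,0.0013],0,0],[[0,0,0.0013],0,0]]'

```text
time_s: 11.0
position: [492.0, 6.5, 88.6]
ee_rot: [-3.142, -0.002, -0.277]
contact_force: [-1.1, 0.4, 5.4]
grip_width: 0.18
grasp_force: 59.7
```

>>> apply_moves --rows '[[[0,0,-0.0015],0,0],[[0.008,0,-0.0015],0,0],[[0.016,0,-0.0015],0,0],[[0.022,0,-0.0015],0,0],[[0.022,0,-0.0015],0,0]]'

```text
time_s: 11.42
position: [509.4, 1.4, 89.1]
ee_rot: [-3.142, -0.001, -0.277]
contact_force: [0.5, -0.3, 1.2]
grip_width: 0.177
grasp_force: 59.0
```

```bash
cat >> h.py <<'E'
def edges(p,rows):
    g=cv2.GaussianBlur(cv2.cvtColor(p["color"],cv2.COLOR_RGB2GRAY),(0,0),.8).astype(float)
    for r in rows:
        d=np.gradient(g[r]); print(r,[(c,round(d[c])) for c in range(225,290) if abs(d[c])>4 and abs(d[c])==max(abs(d[c-2:c+3]))])
E
python3 - <<'E'
from h import *
s=observe();P=s["position"];print(s["contact_force"],P,"tip ax",(P[:2]-O)@U+93)
p=snapshot("wrist"); save(p,"w5",(195,0,315,120),5)
edges(p,range(2,90,8))
E
```

```text
[ 0.48885221 -0.33405383  1.19769815] [509.41352324   1.37122537  89.1301052 ] tip ax -22.81135022031117
2 [(226, 5), (282, -6), (289, 14)]
10 [(227, 6), (282, -6), (284, 6), (289, 14)]
18 [(227, 6), (289, 16)]
26 [(282, -6), (288, 14)]
34 [(288, 16)]
42 [(230, 24), (237, -8), (272, 11), (279, -24), (286, 28)]
50 [(237, -26), (273, 27)]
58 [(238, -28), (243, 9), (266, 13), (271, 24), (272, 24)]
66 [(238, -36), (243, 10), (265, 16), (271, 30)]
74 [(238, -34), (239, -34), (243, 10), (265, 13), (271, 32)]
82 [(239, -34), (243, 12), (265, 12), (271, 32)]
```

View pics/w5.png

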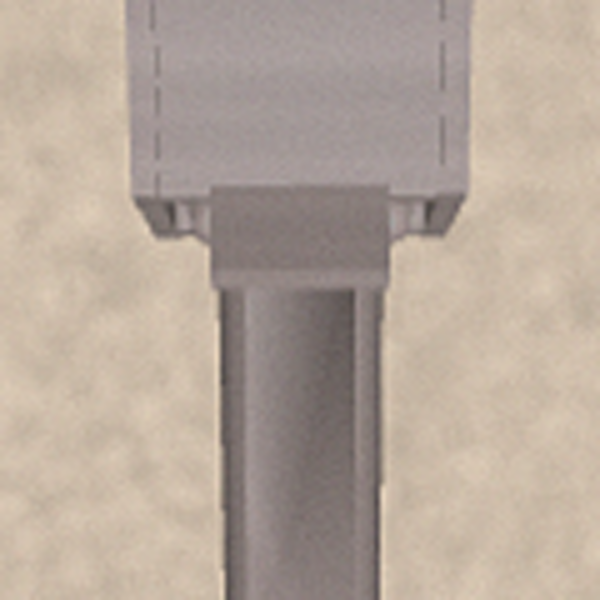

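The blade is centred on the shaft (cols 243–265 against 238–272) and its tip is already hidden under the tongue's edge at row ~57. I push in slowly.

>>> apply_moves --rows '[[[0.006,0,-0.0004],0,0],[[0.012,0,-0.0004],0,0],[[0.018,0,-0.0004],0,0],[[0.024,0,-0.0004],0,0],[[0.024,0,-0.0004],0,0]]'

```text
time_s: 11.88
position: [527.6, -3.7, 89.4]
ee_rot: [-3.142, -0.0, -0.277]
contact_force: [1.8, -0.9, -2.3]
grip_width: 0.177
grasp_force: 58.9
```

>>> apply_moves --rows '[[[0.006,0,0],0,0],[[0.012,0,0],0,0],[[0.012,0,0],0,0]]'

```text
time_s: 12.13
position: [536.8, -6.4, 89.5]
ee_rot: [3.142, -0.001, -0.277]
contact_force: [0.1, 0.2, -0.6]
grip_width: 0.174
grasp_force: 59.0
```

>>> apply_moves --rows '[[[0.005,0,0],0,0],[[0.01,0,0],0,0],[[0.015,0,0],0,0],[[0.015,0,0],0,0]]'

```text
time_s: 12.47
position: [548.4, -9.7, 89.5]
ee_rot: [-3.142, -0.001, -0.277]
contact_force: [-0.7, -0.9, -1.8]
grip_width: 0.177
grasp_force: 58.8
```

Run:
```python
from h import *
s=observe();P=s["position"];print(s["contact_force"],s["wrist_torque"],P,"tip ax",(P[:2]-O)@U+93,"lat",(P[:2]-O)@N)
p=snapshot("wrist"); save(p,"w6",(155,0,355,150),4)
print([b["at"] for b in boxes_of(p,"clip")])
edges(p,range(2,100,8))
```

```text
[-0.71006684 -0.86881074 -1.76633965] [ 0.01490725  0.15107799 -0.00195545] [548.40964604  -9.68628438  89.48077996] tip ax 17.722133878315006 lat 1.321912247108717
[[252.7, 85.7]]
2 [(237, -37), (271, 31)]
10 [(237, -39), (265, -4), (271, 31)]
18 [(237, -38), (265, -4), (271, 32)]
26 [(237, -36), (271, 33)]
34 [(238, -38), (271, 34)]
42 [(238, -10), (244, -20), (264, 16), (271, 10)]
50 [(244, -29), (264, 24)]
58 [(244, -24), (266, 48)]
66 [(288, 26)]
74 [(288, 20)]
82 [(288, 21)]
90 [(288, 22)]
98 [(288, 22)]
```

>>> apply_moves --rows '[[[0.005,0,0],0,0],[[0.01,0,0],0,0],[[0.015,0,0],0,0],[[0.015,0,0],0,0]]'

```text
time_s: 12.9
position: [560.3, -13.1, 89.8]
ee_rot: [-3.142, -0.002, -0.277]
contact_force: [-0.2, 0.6, -0.6]
grip_width: 0.175
grasp_force: 58.9
```

Run:
```python
from h import *
s=observe();P=s["position"];print(s["contact_force"],s["wrist_torque"],P,"tip ax",(P[:2]-O)@U+93,"lat",(P[:2]-O)@N)
p=snapshot("wrist"); save(p,"w6",(155,0,355,150),4)
print([b["at"] for b in boxes_of(p,"clip")])
```

```text
[-0.20114114  0.61128655 -0.57356225] [ 0.03673362  0.02737668 -0.013093  ] [560.28003897 -13.09367137  89.76828118] tip ax 30.07176463942975 lat 1.265925988402541
[[145.8, 180.1], [256.4, 115.7]]
```

View pics/w6.png

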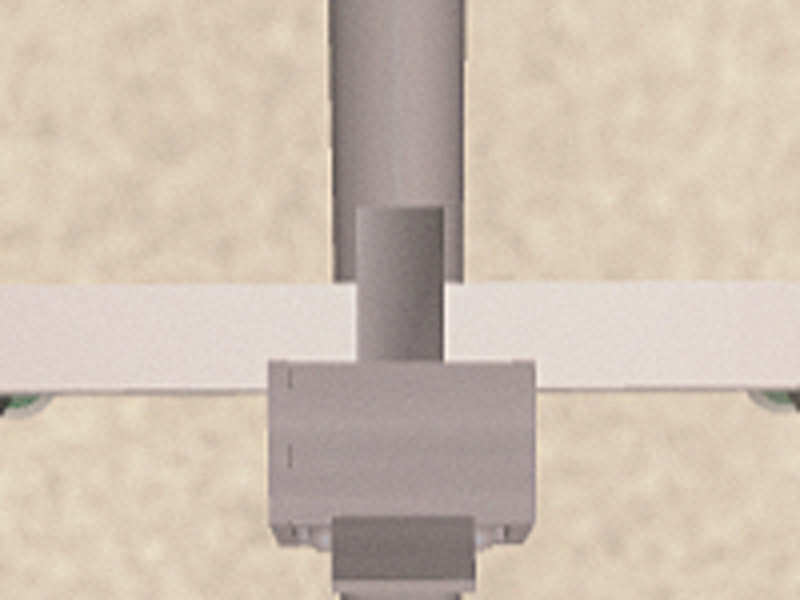

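>>> apply_moves --rows '[[[0.003,0,0],0,0],[[0.006,0,0],0,0],[[0.006,0,0],0,0],[[0.006,0,0],0,0]]'

```text
time_s: 13.33
position: [564.2, -14.1, 89.8]
ee_rot: [-3.142, -0.001, -0.277]
contact_force: [0.4, 0.6, 0.0]
grip_width: 0.178
grasp_force: 58.9
```

>>> apply_moves --rows '[[[0.002,0,0],0,0],[[0.004,0,0],0,0],[[0.004,0,0],0,0],[[0.004,0,0],0,0]]'

```text
time_s: 13.67
position: [567.0, -14.9, 89.6]
ee_rot: [-3.142, -0.0, -0.277]
contact_force: [-0.1, -0.1, -0.5]
grip_width: 0.179
grasp_force: 58.9
```

```bash
cat >> h.py <<'E'
def look(n):
    s=observe();P=s["position"];print(np.round(s["contact_force"],1),np.round(s["wrist_torque"],2),np.round(P,1),"tip ax",round((P[:2]-O)@U+93,1))
    p=snapshot("wrist"); save(p,n,(155,0,355,150),4)
    g=cv2.GaussianBlur(cv2.cvtColor(p["color"],cv2.COLOR_RGB2GRAY),(0,0),.8).astype(float)
    for b in boxes_of(p,"clip"):
        if abs(b["at"][0]-255)<15: print("clip",b["at"],b["score"])
    for b in regions_of(p,"clip"):
        if abs(b["at"][0]-255)>20: continue
        m=b["pixels"]; ys=np.nonzero(m.any(1))[0]; print("mask rows",ys.min(),ys.max())
        for r in range(ys.min(),ys.max()+1,6):
            c=np.nonzero(m[r])[0]; w=c.max()-c.min()+1; d=30*295.6/w; print(r,c.min(),c.max(),"ztop",round(P[2]+142.8-d*(.963-.27*(r-193.8)/295.6),1))
    return s,p
E
python3 -c "
from h import *
look('w7')"
```

```text
[-0.1 -0.1 -0.5] [ 0.06 -0.02  0.  ] [567.  -14.9  89.6] tip ax 37.1
clip [256.0, 133.1] 0.79
mask rows 110 170
110 268 270 ztop -2840.5
116 221 289 ztop 99.5
122 221 288 ztop 98.2
128 221 289 ztop 100.9
134 221 289 ztop 101.6
140 221 288 ztop 100.4
146 222 288 ztop 99.1
152 223 287 ztop 95.8
158 238 272 ztop -19.9
164 238 272 ztop -18.5
170 239 271 ztop -32.2
```

>>> apply_moves --rows '[[[0.003,0,0],0,0],[[0.006,0,0],0,0],[[0.009,0,0],0,0],[[0.009,0,0],0,0]]'

```text
time_s: 14.15
position: [574.3, -17.0, 89.5]
ee_rot: [-3.142, -0.0, -0.277]
contact_force: [-0.2, 0.4, -1.2]
grip_width: 0.176
grasp_force: 59.0
```

```bash
python3 -c "
from h import *
look('w8')"
```

```text
[-0.2  0.4 -1.2] [0.07 0.   0.01] [574.3 -17.   89.5] tip ax 44.6
clip [257.6, 150.8] 0.67
mask rows 126 186
126 239 272 ztop -35.0
132 221 289 ztop 101.3
138 221 289 ztop 102.0
144 222 289 ztop 100.8
150 222 289 ztop 101.5
156 222 288 ztop 100.3
162 222 288 ztop 101.0
168 222 288 ztop 101.7
174 238 273 ztop -9.4
180 238 272 ztop -14.9
186 239 271 ztop -28.4
```

View pics/w8.png

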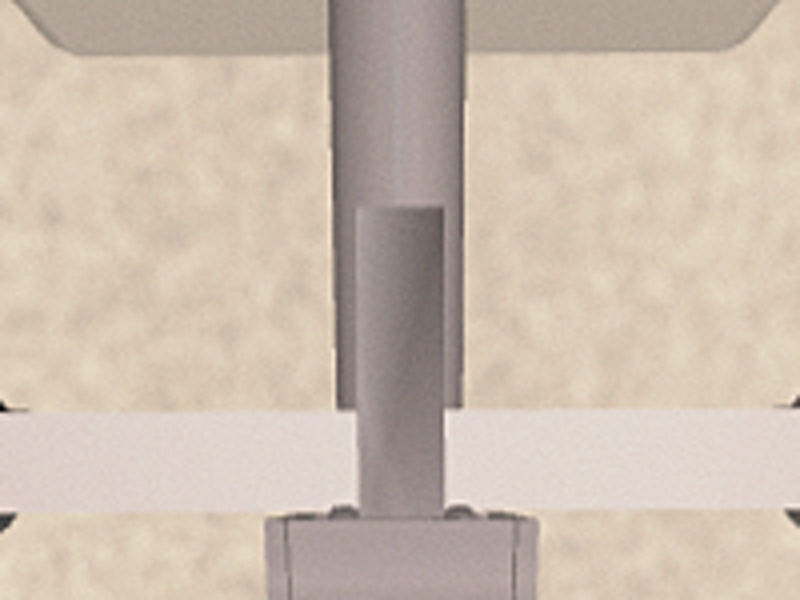

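>>> apply_moves --rows '[[[0.003,0,0],0,0],[[0.006,0,0],0,0],[[0.009,0,0],0,0],[[0.012,0,0],0,0],[[0.012,0,0],0,0]]'

```text
time_s: 14.72
position: [583.6, -19.6, 89.6]
ee_rot: [3.142, -0.001, -0.277]
contact_force: [-0.6, 0.9, -1.4]
grip_width: 0.179
grasp_force: 58.9
```

```bash
python3 -c "
from h import *
look('w9')"
```

```text
[-0.6  0.9 -1.4] [ 0.01 -0.02  0.01] [583.6 -19.6  89.6] tip ax 54.3
clip [255.1, 172.0] 0.71
mask rows 146 207
146 239 271 ztop -38.2
152 222 287 ztop 97.8
158 221 288 ztop 102.5
164 221 288 ztop 103.2
170 221 288 ztop 103.9
176 222 288 ztop 102.7
182 223 287 ztop 99.5
188 224 286 ztop 96.1
194 239 272 ztop -18.8
200 239 272 ztop -17.3
206 241 272 ztop -31.4
```

>>> apply_moves --rows '[[[0,0,-0.003],0,0],[[0,0,-0.006],0,0],[[0,0,-0.009],0,0],[[0,0,-0.012],0,0],[[0,0,-0.012],0,0]]'

```text
time_s: 15.28
position: [583.3, -19.5, 99.9]
ee_rot: [-3.142, -0.001, -0.277]
contact_force: [-0.8, 0.1, -1.2]
grip_width: 0.181
grasp_force: 58.8
```

```bash
python3 -c "
from h import *
look('w10')"
```

```text
[-0.8  0.1 -1.2] [-0.01  0.01 -0.  ] [583.3 -19.5  99.9] tip ax 54.0
clip [254.6, 172.6] 0.6
mask rows 146 206
146 268 270 ztop -2733.0
152 223 288 ztop 108.2
158 222 288 ztop 110.9
164 222 288 ztop 111.6
170 222 288 ztop 112.4
176 223 287 ztop 109.1
182 223 287 ztop 109.8
188 224 286 ztop 106.4
194 239 272 ztop -8.4
200 239 272 ztop -7.0
206 240 271 ztop -21.1
```

View pics/w10.png

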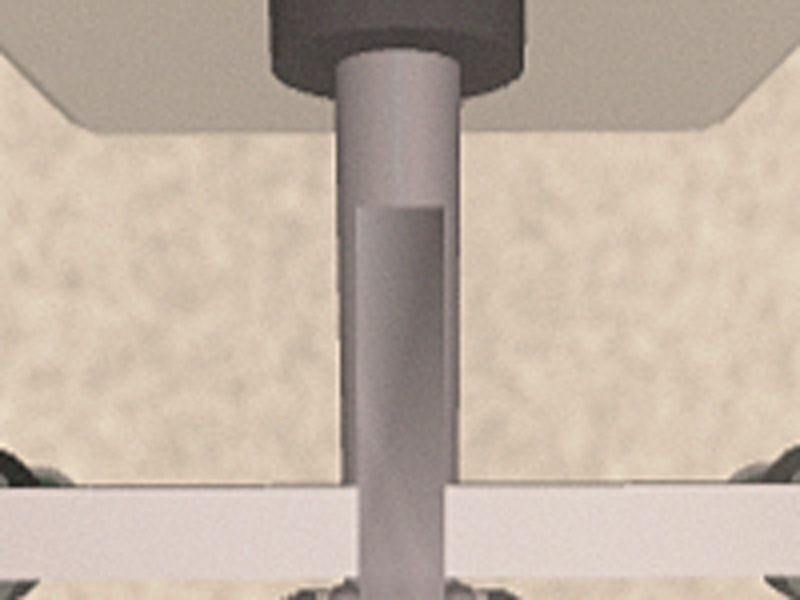

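Run:
```python
from h import *
t=snapshot("top")
C=[onz(t,np.array(c)/1.5,18)[:2] for c in((205,264),(273,267),(265,353),(196,348))]
print(np.round(C),np.mean(C,0)); e=(C[0]+C[1]-C[2]-C[3]); print(np.linalg.norm(e)/2,np.linalg.norm(C[0]+C[3]-C[1]-C[2])/2,"heading",np.arctan2(e[1],e[0]))
a=np.arctan2(e[1],e[0]); c=np.mean(C,0); T=c-42*np.array([np.cos(a),np.sin(a)]); print(T)
plan([*T,170],a)
```

```text
[[602. 346.]
 [591. 198.]
 [406. 217.]
 [420. 365.]] [504.7617397  281.56041015]
184.13188611396106 148.72971744971997 heading -0.09945659139860144
[462.96929241 285.73070389]
pos [583.  -19.4  99.1] rpy [ 3.1416e+00  2.0000e-04 -2.7710e-01] q6 1.61
shift [-0.2486 -0.3259 -0.0886] len 335 turn -0.0283 deg -10.2
```

>>> apply_moves --rows '[[[0,0,-0.01],0,0],[[0,0,-0.025],0,0],[[0,0,-0.04],0,0],[[0,0,-0.055],0,0],[[0,0,-0.07],0,0]]'

```text
time_s: 15.9
position: [583.0, -19.5, 156.3]
ee_rot: [3.142, -0.0, -0.277]
contact_force: [-0.0, -0.8, -1.4]
grip_width: 0.178
grasp_force: 58.8
```

```bash
python3 -c "
from h import *
look('w11'); plan([455,290,150],-0.07)"
```

```text
[-0.  -0.8 -1.4] [-0.03  0.04 -0.02] [583.  -19.5 156.3] tip ax 53.7
clip [254.3, 171.2] 0.88
mask rows 145 206
145 268 270 ztop -2679.3
151 223 288 ztop 164.5
157 222 288 ztop 167.2
163 222 288 ztop 167.9
169 221 288 ztop 170.6
175 222 288 ztop 169.4
181 222 288 ztop 170.1
187 223 288 ztop 168.9
193 239 272 ztop 47.8
199 239 272 ztop 49.2
205 239 272 ztop 50.6
mask rows 51 295
51 247 264 ztop -239.6
57 244 265 ztop -139.4
63 244 265 ztop -137.2
69 244 266 ztop -116.1
75 243 266 ztop -96.8
81 243 265 ztop -111.9
87 243 265 ztop -109.8
93 244 265 ztop -126.2
99 244 265 ztop -124.0
105 244 265 ztop -121.7
111 244 266 ztop -101.3
117 244 266 ztop -99.2
123 244 265 ztop -115.1
129 245 265 ztop -132.5
135 245 265 ztop -130.2
141 245 265 ztop -127.9
147 245 265 ztop -125.6Traceback (most recent call last):
  File "<string>", line 3, in <module>
    look('w11'); plan([455,290,150],-0.07)
    ~~~~^^^^^^^
  File "h.py", line 43, in look
    c=np.nonzero(m[r])[0]; w=c.max()-c.min()+1; d=30*295.6/w; print(r,c.min(),c.max(),"ztop",round(P[2]+142.8-d*(.963-.27*(r-193.8)/295.6),1))
                             ~~~~~^^
    return umr_maximum(a, axis, None, out, keepdims, initial, where)
ValueError: zero-size array to reduction operation maximum which has no identity
```

>>> apply_moves --rows '[[[-0.008,-0.01,0],0,0],[[-0.022,-0.029,0],-0.006,0],[[-0.038,-0.05,0],-0.012,0],[[-0.056,-0.074,0],-0.018,0],[[-0.075,-0.098,0],-0.024,0]]'

```text
time_s: 16.47
position: [545.6, 73.8, 154.2]
ee_rot: [-3.142, 0.002, -0.125]
contact_force: [0.4, 0.5, -0.7]
grip_width: 0.178
grasp_force: 58.8
```

```bash
python3 -c "
from h import *
plan([463,286,150],-.1)"
```

```text
pos [545.6  73.8 154.2] rpy [-3.1415e+00  1.8000e-03 -1.2470e-01] q6 1.62
shift [-0.1354 -0.2504  0.0055] len 228 turn -0.0039 deg -1.4
```

>>> apply_moves --rows '[[[-0.013,-0.025,0],-0.003,0],[[-0.026,-0.05,0],-0.003,0],[[-0.04,-0.075,0],-0.003,0],[[-0.053,-0.1,0],-0.003,0],[[-0.066,-0.125,0],-0.003,0]]'

```text
time_s: 16.88
position: [505.6, 179.7, 154.3]
ee_rot: [3.141, 0.002, -0.107]
contact_force: [0.5, -0.4, -1.7]
grip_width: 0.179
grasp_force: 58.8
```

```bash
python3 -c "
from h import *
plan([463,286,120],-.1)"
```

```text
pos [505.6 179.7 154.3] rpy [ 3.1413e+00  1.7000e-03 -1.0720e-01] q6 1.8
shift [-0.067  -0.1264  0.043 ] len 120 turn -0.0011 deg -0.4
```

>>> apply_moves --rows '[[[-0.013,-0.024,0.004],0,0],[[-0.026,-0.048,0.009],0,0],[[-0.038,-0.072,0.014],0,0],[[-0.05,-0.094,0.02],0,0],[[-0.058,-0.11,0.025],0,0]]'

```text
time_s: 17.3
position: [468.4, 272.4, 134.0]
ee_rot: [3.141, 0.002, -0.106]
contact_force: [-1.3, -0.8, -1.8]
grip_width: 0.179
grasp_force: 58.8
```

>>> apply_moves --rows '[[[-0.005,-0.01,0.01],0,0],[[-0.008,-0.015,0.02],0,0],[[-0.008,-0.016,0.03],0,0],[[-0.008,-0.016,0.04],0,0],[[-0.008,-0.016,0.045],0,0]]'

```text
time_s: 17.72
position: [465.0, 283.3, 97.6]
ee_rot: [3.141, 0.002, -0.108]
contact_force: [0.9, -0.6, -2.6]
grip_width: 0.179
grasp_force: 58.8
```

Run:
```python
from h import *
plan([463,286,30],-.1)
s=observe(); p=snapshot("wrist"); save(p,"w12",s=1.5)
print([(b["at"],b["score"]) for b in boxes_of(p,"clip")])
```

```text
pos [465.  283.3  97.6] rpy [ 3.1406e+00  1.8000e-03 -1.0820e-01] q6 2.01
shift [-0.0028 -0.0031  0.0845] len 68 turn -0.0013 deg -0.5
[([254.1, 172.9], 0.93)]
```

View pics/w12.png

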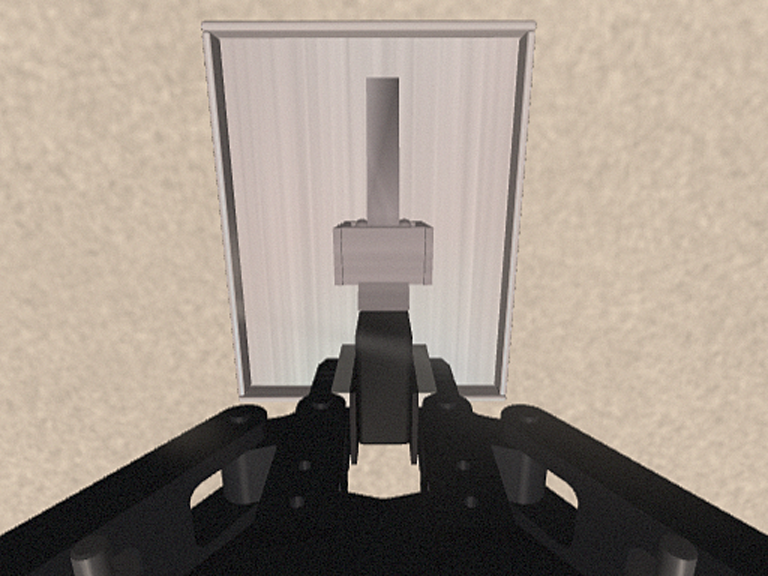

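The clip sits firmly on the blade and the tray is centred and aligned beneath it. I lower it.

>>> apply_moves --rows '[[[-0.002,-0.003,0.015],0,0],[[-0.002,-0.003,0.035],0,0],[[-0.002,-0.003,0.055],0,0],[[-0.002,-0.003,0.075],0,0],[[-0.002,-0.003,0.085],0,0]]'

```text
time_s: 18.23
position: [463.7, 286.1, 29.9]
ee_rot: [3.141, 0.001, -0.108]
contact_force: [0.2, 0.3, -2.0]
grip_width: 0.178
grasp_force: 58.8
```

>>> apply_moves --rows '[[[0,0,0.0015],0,0],[[0,0,0.003],0,0],[[0,0,0.0045],0,0],[[0,0,0.0045],0,0]]'

```text
time_s: 18.57
position: [464.4, 286.8, 28.3]
ee_rot: [-3.141, -0.001, -0.107]
contact_force: [-0.3, -0.6, -2.1]
grip_width: 0.176
grasp_force: 58.8
```

>>> apply_moves --rows '[[[0,0,0.002],0,0],[[0,0,0.004],0,0],[[0,0,0.006],0,0],[[0,0,0.006],0,0],[[0,0,0.006],0,0]]'

```text
time_s: 18.98
position: [463.9, 286.6, 22.7]
ee_rot: [3.141, 0.0, -0.107]
contact_force: [0.2, -0.0, -1.5]
grip_width: 0.174
grasp_force: 58.8
```

>>> apply_moves --rows '[[[0,0,0.001],0,0],[[0,0,0.002],0,0],[[0,0,0.002],0,0],[[0,0,0.002],0,0]]'

```text
time_s: 19.32
position: [463.9, 286.6, 21.1]
ee_rot: [3.142, 0.0, -0.107]
contact_force: [-1.0, 0.7, -2.1]
grip_width: 0.177
grasp_force: 58.8
```

>>> apply_moves --rows '[[[0,0,0.001],0,0],[[0,0,0.002],0,0],[[0,0,0.002],0,0]]'

```text
time_s: 19.57
position: [463.9, 286.6, 19.4]
ee_rot: [3.142, 0.0, -0.107]
contact_force: [0.1, -0.4, -1.3]
grip_width: 0.176
grasp_force: 58.8
```

>>> apply_moves --rows '[[[0,0,0.001],0,0],[[0,0,0.002],0,0],[[0,0,0.002],0,0]]'

```text
time_s: 19.82
position: [463.9, 286.6, 17.8]
ee_rot: [3.141, 0.0, -0.108]
contact_force: [0.1, -0.4, -0.6]
grip_width: 0.178
grasp_force: 58.8
```

>>> apply_moves --rows '[[[0,0,0.001],0,0],[[0,0,0.002],0,0],[[0,0,0.002],0,0]]'

```text
time_s: 20.07
position: [463.9, 286.6, 16.2]
ee_rot: [3.141, 0.0, -0.107]
contact_force: [-0.4, 0.1, -1.9]
grip_width: 0.175
grasp_force: 58.8
```

>>> apply_moves --rows '[[[0,0,0.001],0,0],[[0,0,0.002],0,0],[[0,0,0.002],0,0]]'

```text
time_s: 20.32
position: [463.9, 286.6, 14.6]
ee_rot: [3.141, 0.0, -0.107]
contact_force: [0.1, -0.0, -1.8]
grip_width: 0.178
grasp_force: 58.8
```

Run:
```python
from h import *
s=observe(); print(s["contact_force"],s["wrist_torque"]); p=snapshot("wrist")
print([(b["at"],b["score"]) for b in boxes_of(p,"clip")])
```

```text
[ 0.10151213 -0.02216266 -1.76846157] [-0.00522444  0.0178015  -0.03052203]
[([255.7, 172.6], 0.68)]
```

>>> apply_moves --rows '[[[0,0,0.001],0,0],[[0,0,0.002],0,0],[[0,0,0.002],0,0]]'

```text
time_s: 20.67
position: [464.3, 286.8, 13.4]
ee_rot: [-3.141, -0.001, -0.107]
contact_force: [-0.4, 0.9, 1.1]
grip_width: 0.175
grasp_force: 59.4
```

>>> apply_moves --rows '[[[0,0,0.001],0,0],[[0,0,0.0015],0,0],[[0,0,0.0015],0,0]]'

```text
time_s: 20.92
position: [464.2, 286.7, 12.0]
ee_rot: [-3.141, -0.0, -0.107]
contact_force: [1.0, 1.5, 0.1]
grip_width: 0.176
grasp_force: 59.2
```

>>> apply_moves --rows '[[[0,0,0.001],0,0],[[0,0,0.0015],0,0],[[0,0,0.0015],0,0]]'

```text
time_s: 21.17
position: [464.1, 286.7, 10.9]
ee_rot: [-3.141, -0.0, -0.107]
contact_force: [0.4, 0.5, 3.2]
grip_width: 0.175
grasp_force: 59.5
```

>>> apply_moves --rows '[[[0,0,0],0,22],[[0,0,0],0,26],[[0,0,0],0,35],[[0,0,0],0,45],[[0,0,0],0,45]]'

```text
time_s: 21.58
position: [463.9, 286.6, 10.6]
ee_rot: [3.141, 0.0, -0.108]
contact_force: [-0.4, -0.1, 0.9]
grip_width: 0.451
grasp_force: 0.0
```

>>> apply_moves --rows '[[[0,0,-0.015],0,45],[[0,0,-0.04],0,45],[[0,0,-0.08],0,45],[[0,0,-0.13],0,45],[[0,0,-0.15],0,45]]'

```text
time_s: 22.0
position: [465.4, 287.3, 136.4]
ee_rot: [-3.139, -0.006, -0.107]
contact_force: [0.6, -0.1, 0.7]
grip_width: 0.449
grasp_force: 0.0
```

Run:
```python
from h import *
s=observe(); print(s["position"],s["contact_force"]); p=snapshot("wrist"); save(p,"w13",s=1.5)
for q,z in(("clip",15),("wedge",10)):
  print(q,[(b["at"],b["score"],onz(p,b["at"],z,s)) for b in boxes_of(p,q)])
```

```text
[465.39791083 287.26068466 136.43365849] [ 0.63802643 -0.07252329  0.74634626]
clip [([258.4, 146.5], 0.98, array([502.90426638, 279.42538526,  15.        ])), ([272.5, 140.4], 0.65, array([506.89110386, 266.46541351,  15.        ]))]
wedge []
```

View pics/w13.png

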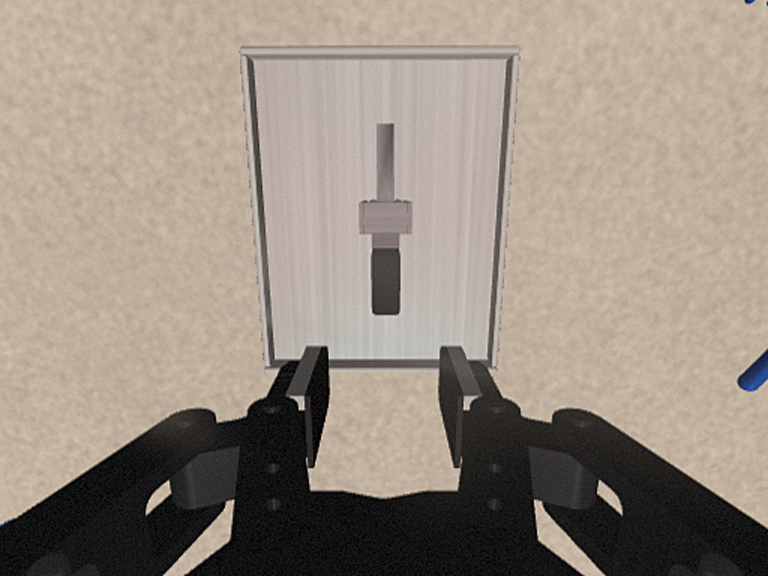

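The clip (px 257,145) and the wedge both lie in the middle of the tray, and the gripper is clear. I hand it in.

```bash
python3 -c "
from workcell import *
print(job_done())"
```

```text
the job is handed in; nothing more can be done
None
```

I wedged the clip off the shaft and set it down gently in the tray with the wedge still in it; the job is handed in, but no verdict came back, so I can't confirm it passed (jaw angles were judged from pictures only).

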